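# Seat a snap-in bearing cover with the fitting tool

### The arm

A 6-joint arm with a two-finger parallel gripper is mounted at the origin on a cart in front of the work surface, level with it; the furniture and walls round the work are solid. World frame = base frame: x ahead of the robot, y to its left, z up, the work surface at z = 0. Lengths are in m, angles in rad, forces in N, time in s.
With the tool pointing down it reaches from about 0.25 to 0.725 m from the base axis. Payload 4 kg.
Tool frame: the origin (TCP) lies midway between the tips of the shut fingers; the grasp point (between the pads) lies bot.tcp_to_grasp behind it (bot.tcp_to_grasp is the distance from the TCP to the grasp point, in m); z points along the fingers, y is the line along which they close (so a half turn about z gives the same grasp; the last joint's range is limited). The gripper opens to 85 mm and grips with 20 to 120 N. Pads are 22 mm wide; open, the fingers measure 114 mm over their backs; the gripper's body (76 mm by 85 mm) begins 54 mm behind the grasp point. The pads swing forward as they close: fully open they stand 13 mm farther back than shut.
Start: joints at [-1.142, 0.241, 0.005, 1.335, 0, 1.571], TCP at [0.208, -0.455, 0.231] pointing down, gripper open.
Joint ranges: [-2.72, 2.72], [-1.05, 1.87], [-1.09, 1.28], [-1.99, 2.15], [-1.42, 1.44], [-3.14, 3.14]. Speed limits (rad/s): [2.79, 2.79, 3.14, 3.14, 3.14, 3.14].

### API

Orientations are given as a unit quaternion [x, y, z, w].
In Python, from workcell import readout, camera, bot gives the robot as it stands. The module is installed in compiled form; this text tells all that it offers.
- The arm moves only by the tool jog_arm, never from a script. Its argument "motion" is a list of rows, each an object of numbers: "x", "y", "z": the shift along the tool's x, y, z in mm; "spin": the turn about the tool's z in degrees; "fingers": the closure, from -1 (fully open) to 1 (shut). A call has 1 to 8 rows; each row is the pose to reach, as a shift and turn from the pose commanded when the call began, along the tool's axes at that moment; what a row does not reach only later rows make up. A row lasts 1/8 s, in which the tool goes at most 62.5 mm and 10.7 degrees, less where a joint would pass 70% of its speed; a pose out of reach is approached as far as the arm can. A call with a gripper value outside its range is refused whole. The fingers move at their own pace and stop on an object; the grip force is fixed at half the most. Time passes only in rows, so rows that repeat a pose let the fingers close. It gives the time, the measured TCP pose, the force, the opening and the grip force at its end, in the units of the state.
- readout.get_obs(): the state, without advancing time (a new reading comes with each control period).
- camera(name): name is "side" or "top"; returns a dict with "pixels" (384x512x3 uint8, red, green, blue), "K" (3x3 intrinsics, pixels), "dist" ([k1, k2, p1, p2, k3] as OpenCV has them; the pictures are not rectified), "rvec" (rotation vector, rad) and "tvec" (3), from world to camera coordinates, as OpenCV has them. Camera axes: x right, y down, z forward; pixel columns grow to the right and rows downward; lengths in m; the calibration is good to about 2 mm. A picture is of the moment at which its call begins. There is no depth.
- bot.job_done(): hands the job in; it is judged then, once.
The state is a dict: "clock": time; "joint_pos": joint angles; "joint_vel": joint speeds; "tau": joint torques, N m; "eef_pos": TCP position; "tool_rot": TCP orientation; "ft_force": force on the tool from outside, world axes, zero at the start; "ft_torque": the same for the moment, N m; "grip_width": finger opening in m; "grasp_force": force on a finger pad.
Only numpy, scipy, OpenCV 4.12 (cv2) and the standard library are available. Lean on these libraries where they do the work, as an engineer would, in place of code of your own. Each camera call takes 0.05 s, during which the arm holds its last target. There are 200 camera calls.

### The job

The bearing cover has only been laid in the mouth of the grey bearing housing. Take the seating tool whose nose fits into the bore, press the cover squarely down with it until it clicks past its four spring clips and stands on its seat, and bed it there with a steady push of about 20 to 25 N, never more than 35 N; do not touch the cover with the gripper. Then stand the tool upright on the bench again, clear of the housing, and leave everything else where it is.

Things in the scene. Friction and masses are not known exactly. Their poses are not given: they have to be found in the camera images.
- tool_small_center (a point): Seating tool that fits the bore: turned metal punch, 108 mm high, 0.35 kg, standing on its flat nose. Nose 42 mm across for 26 mm, then tapering in; ringed handle 30 mm across from 50 to 95 mm above the nose face; mushroom head 33 mm across. Point: its centre, 54 mm above the nose face; z: nose to head. A light grip can slip along it when pressed; about 70 N of grip holds it.
- tool_large_center (a point): The other seating tool of the set, not needed: same handle and same heights, but a nose 66 mm across, too big for the 58 mm bore; 0.55 kg. It stands on its nose; either tool may be left or right of the housing. Point: its centre, 54 mm above the nose face.
- housing_rim (a point): Centre of the top rim of the grey cast bearing housing, fixed to the bench: square foot 120 x 120 x 14 mm with four bolts, round body 92 mm across, rim 58 mm above the bench, upright open bore 58 mm across. z: up along the bore.
- bore_floor (a point): Centre of the bore's fixed bottom, 44 mm under the rim. Above it lie shims, the bearing's rigid flat seat and, 8.5 mm above the seat, four spring clips. The shims set the seat between 24 and 30 mm under the rim: different each time and not measured, it must be felt. A soft seal lip lies 11 mm under the rim.
- cover_top (a point): Centre of the top face of the snap-in bearing cover: aluminium disc 13 mm high, with a flat hub 45 mm across on a 53 mm bead (7 mm thick, tapered below, bevelled above). z: up. It starts level on the seal lip, its top about 3 mm above the rim; home, its top lies 11 to 17 mm under the rim.
- cover_bead (a point): Centre of the cover's underside, 13 mm below its top. Pushing the bead past the seal lip takes about 2 N; then it moves almost freely until it meets the clips, 9 mm before home; they take about 7 to 11 N, the push drops suddenly as it clicks through, then the rigid seat stops it and the push rises steeply.
- clip_1 (a joint): Spread of spring clip 1 of 4 in the bore, m: 0 is sprung right in, about 0.002 is pushed outward by the cover's bead; it springs back to 0 above the bead when the cover has clicked home.
- clip_2 (a joint): Spread of spring clip 2 of 4 in the bore, m: 0 is sprung right in, about 0.002 is pushed outward by the cover's bead; it springs back to 0 above the bead when the cover has clicked home.
- clip_3 (a joint): Spread of spring clip 3 of 4 in the bore, m: 0 is sprung right in, about 0.002 is pushed outward by the cover's bead; it springs back to 0 above the bead when the cover has clicked home.
- clip_4 (a joint): Spread of spring clip 4 of 4 in the bore, m: 0 is sprung right in, about 0.002 is pushed outward by the cover's bead; it springs back to 0 above the bead when the cover has clicked home.
- tape_roll_center (a point): Roll of tape lying flat behind the housing, 84 mm across, 19 mm high; the point is its centre. A bystander.
- bolt_center (a point): Loose hexagon bolt lying on the bench to the left of the housing, 59 mm long, 20 mm high; the point is its centre. A bystander.
- nut_center (a point): Loose hexagon nut lying on the bench in front of the housing (robot side), 28 mm across, 13 mm high; the point is its centre. A bystander.
Not all that is in view belongs to the job. What is shaped like the part that bears tool_small_center but blue or purple is not meant.

How it is judged:
On the way, in this order (a step that is already met when the one before it is completed fails the run):
1. the small seating tool is over the cover, its nose at the mouth of the bore (z of tool_small_center in the frame of housing_rim below 0.066 m and horizontal distance between tool_small_center and housing_rim below 0.008 m).
2. the cover has clicked past all four clips and the tool presses it onto its seat (z of cover_top in the frame of housing_rim below -0.01 m and value of joint each of clip_1, clip_2, clip_3, clip_4 below 0.0007 m and angle between the z axis of cover_top and the z axis of housing_rim, either way round below 0.06 rad and contact force between tool_small and cover above 14 N), for 0.3 s.
At the end, for the whole second after the job is handed in: Cover home: all four clips sprung back (spread under 0.7 mm), its top over 10 mm under the rim, square to the bore within 0.06 rad. Small tool released, upright (0.1 rad) on the bench, over 90 mm from the bore's axis. Both at rest (z of cover_top in the frame of housing_rim below -0.01 m and value of joint each of clip_1, clip_2, clip_3, clip_4 below 0.0007 m and angle between the z axis of cover_top and the z axis of housing_rim, either way round below 0.06 rad and linear speed of each of cover, tool_small below 0.01 m/s and angle between tool_small_center's own z axis and vertical below 0.1 rad and height (world z) of tool_small_center between 0.048 and 0.058 m and horizontal distance between tool_small_center and housing_rim above 0.09 m); the robot touches nothing.
It fails at once if the tool presses on the cover with more than 35 N (contact force between tool_small and cover above 35 N).
It fails at once if the tool presses on the cover while leaning more than 0.15 rad (contact force between tool_small and cover above 5 N and angle between tool_small_center's own z axis and vertical above 0.15 rad).
It fails at once if the gripper or arm touches the cover (contact force between any of the fingers, the arm and cover above 0.5 N).
It fails at once if the large seating tool, the tape roll, the bolt or the nut is moved by more than 40 mm (distance of any of tool_large_center, tape_roll_center, bolt_center, nut_center from where it was at the start of the episode above 0.04 m).
It also fails if it takes over 45 s, if anything falls off the work surface, if the arm or the gripper's body presses on something with over 40 N, if the wrist force passes 120 N, or if a joint passes its speed limit or range.

## Working session

There is one attempt and no reset: what is moved stays moved. The work goes in short steps, Python scripts to look and compute and a tool call to move; the robot and the scene stay as the last step left them, time stands still between calls to the robot, and variables do not carry over. Pictures are saved under pics/ and viewed, at most 10 in all, crops included, and the job is handed in when it is done.

Besides the shell and the picture viewer there is one more tool, called after "Call:" as a command line: name --argument value ..., lists and objects as JSON in quotes. jog_arm: Moves the arm, as the interface text tells. Its arguments: {"type":"object","properties":{"motion":{"type":"array"}},"required":["motion"]}

```bash
mkdir -p pics; cat > h.py <<'E'
import numpy as np, cv2
from workcell import readout, camera, bot
def snap(n,f=None):
    c=camera(n)
    if f: cv2.imwrite('pics/'+f,c['pixels'][:,:,::-1])
    return c
def ray(c,uv):
    K,d=np.array(c['K'],float),np.array(c['dist'],float)
    p=cv2.undistortPoints(np.array([[uv]],float),K,d)[0,0]
    R=cv2.Rodrigues(np.array(c['rvec'],float))[0]; t=np.array(c['tvec'],float).ravel()
    return -R.T@t, R.T@np.array([p[0],p[1],1.])
def onz(c,uv,z):
    o,r=ray(c,uv); return (o+r*(z-o[2])/r[2]).round(4)
def proj(c,P):
    return cv2.projectPoints(np.array([P],float),np.array(c['rvec'],float),np.array(c['tvec'],float),np.array(c['K'],float),np.array(c['dist'],float))[0][0,0].round(1)
E
python3 - <<'E'
from h import *
a=snap('top');b=snap('side')
cv2.imwrite('pics/top.png',a['pixels'][:,:,::-1]);cv2.imwrite('pics/side.png',b['pixels'][:,:,::-1])
for c in(a,b): print(ray(c,(256,192)))
print(readout.get_obs(),bot.tcp_to_grasp)
E
```

```text
(array([ 0.37566127, -0.00141601,  1.30399769]), array([ 0.1586691 , -0.02491949, -0.98707934]))
(array([0.55293861, 0.74083341, 0.57962083]), array([-0.01857172, -0.83680715, -0.54720399]))
{'clock': 0.1, 'joint_pos': array([-1.14203379e+00,  2.41348283e-01,  3.85933618e-03,  1.33522134e+00,
        2.73652032e-05,  1.57078062e+00]), 'joint_vel': array([ 5.04988899e-05, -1.46423920e-03,  2.32305801e-03,  9.12373336e-04,
       -1.14530475e-03, -1.10482504e-03]), 'tau': array([ 7.15730603e-04, -3.73138762e+01,  2.53009969e+01,  1.08558813e-02,
        1.35370178e-04,  1.33941685e-05]), 'eef_pos': array([ 0.20764163, -0.45421469,  0.23049683]), 'tool_rot': array([ 9.77106096e-01,  2.12750465e-01, -1.90214324e-04, -9.37987055e-04]), 'ft_force': array([-0.91089749,  0.21606101, -0.47189102]), 'ft_torque': array([-0.01841945,  0.02697586, -0.03146751]), 'grasp_force': 0.0, 'grip_width': 0.08517304449397098} 0.0187
```

View pics/top.png

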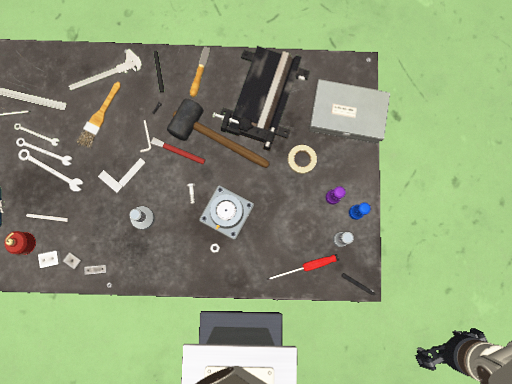

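View pics/side.png

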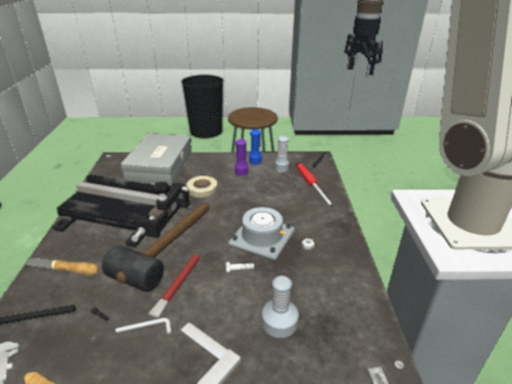

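Candidates: grey punches at top (141,217) with wide nose (the large one) and (345,239) with narrow nose. The blue (360,211) and purple (336,195) punches are decoys. I choose (345,239) and check it in a close crop.

```bash
python3 - <<'E'
from h import *
a=snap('top');b=snap('side')
A=a['pixels'][:,:,::-1];B=b['pixels'][:,:,::-1]
f=lambda I,u,v,w,h,s:cv2.resize(I[v:v+h,u:u+w],None,fx=s,fy=s,interpolation=cv2.INTER_NEAREST)
t1=f(A,320,180,50,75,8)
t2=f(A,195,180,65,62,6)   # housing
t3=f(B,260,130,50,50,8); t4=f(B,225,195,75,66,5)
C=np.zeros((600,800,3),np.uint8)
for im,x,y in((t1[:600],0,0),):C[y:y+im.shape[0],x:x+im.shape[1]]=im
C[0:372,400:790]=t2; C[380:600,400:570]=cv2.resize(t3,(170,220)); C[380:600,575:800]=cv2.resize(t4,(225,220))
cv2.imwrite('pics/crop.png',C)
E
```

```text
(no output)
```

View pics/crop.png

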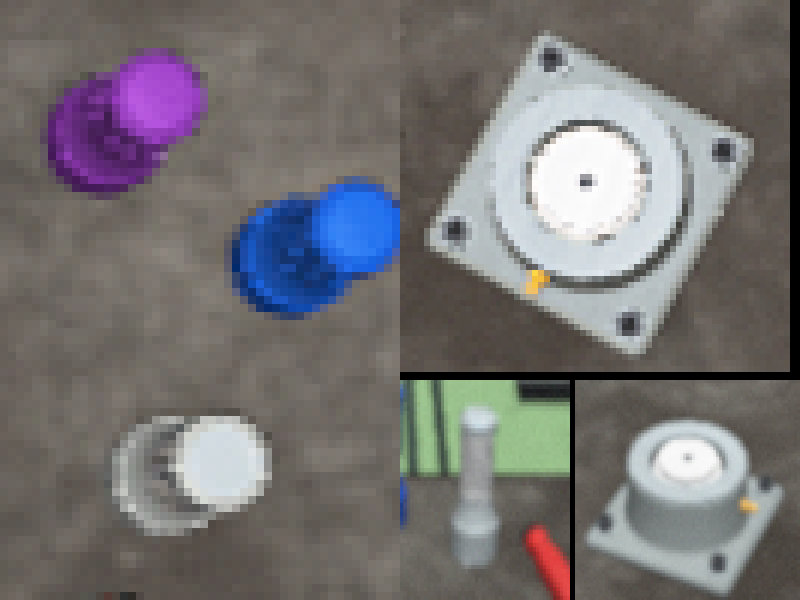

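The crop shows the grey narrow-nosed punch, head at about top (347.4,237.6), and the cover's centre dot at about top (225.8,209.7) and side (262.2,217.6).

```bash
python3 - <<'E'
from h import *
a=snap('top');b=snap('side')
print('head',onz(a,(347.4,237.6),.108),'nose',onz(a,(340.5,238.6),.024), 'side head',onz(b,(282.4,137.5),.108))
print('rim',onz(a,(226.3,209.5),.058),'dot',onz(a,(225.8,209.7),.061),'side dot',onz(b,(262.2,217.6),.061))
for n,u in(('nut',(215,248)),('bolt',(191,193)),('scr',(335,258)),('blue',(356,212)),('pur',(333,197))): print(n,onz(a,u,.01))
from scipy.spatial.transform import Rotation as R
o=readout.get_obs();print(R.from_quat(o['tool_rot']).as_matrix().round(3),o['eef_pos'])
for n,u in(('large',(140,218)),): print(n,onz(a,u,.05))
E
```

```text
head [ 0.4528 -0.2782  0.108 ] nose [ 0.4548 -0.2779  0.024 ] side head [ 0.4547 -0.2696  0.108 ]
rim [0.5241 0.0483 0.058 ] dot [0.5232 0.0495 0.061 ] side dot [0.5232 0.0539 0.061 ]
nut [0.4186 0.0782 0.01  ]
bolt [0.5748 0.154  0.01  ]
scr [ 0.3999 -0.2651  0.01  ]
blue [ 0.5341 -0.3263  0.01  ]
pur [ 0.5761 -0.2589  0.01  ]
[[ 0.909  0.416 -0.   ]
 [ 0.416 -0.909  0.001]
 [-0.    -0.001 -1.   ]] [ 0.20779506 -0.45454782  0.23098222]
large [0.4939 0.2871 0.05  ]
```

Call:
jog_arm --motion '[{"x": 45,"y": -9,"z": 0},{"x": 95,"y": -19,"z": 0},{"x": 145,"y": -29,"z": 0},{"x": 195,"y": -38,"z": 0},{"x": 240,"y": -47,"z": 0},{"x": 280,"y": -55,"z": 0},{"x": 297,"y": -58,"z": 20},{"x": 297,"y": -58,"z": 50}]'

```text
validation failed for argument at $.mo...
```

```bash
python3 - <<'E'
from h import *
from scipy.spatial.transform import Rotation as R
a=snap('top');b=snap('side')
o=readout.get_obs();print(o['eef_pos'],R.from_quat(o['tool_rot']).as_matrix().round(3),o['ft_force'],o['clock'])
I=cv2.resize(b['pixels'][60:200,220:360,::-1],(560,560)); J=cv2.resize(a['pixels'][185:285,295:335+60,::-1],(240,240))
C=np.zeros((560,800,3),np.uint8);C[:,:560]=I;C[:240,560:]=J
cv2.imwrite('pics/g1.png',C)
E
```

```text
[ 0.20785335 -0.45464175  0.23116241] [[ 0.909  0.416 -0.   ]
 [ 0.416 -0.909  0.   ]
 [ 0.    -0.    -1.   ]] [ 0.35278688  0.46241613 -0.00478121] 0.4
```

View pics/g1.png

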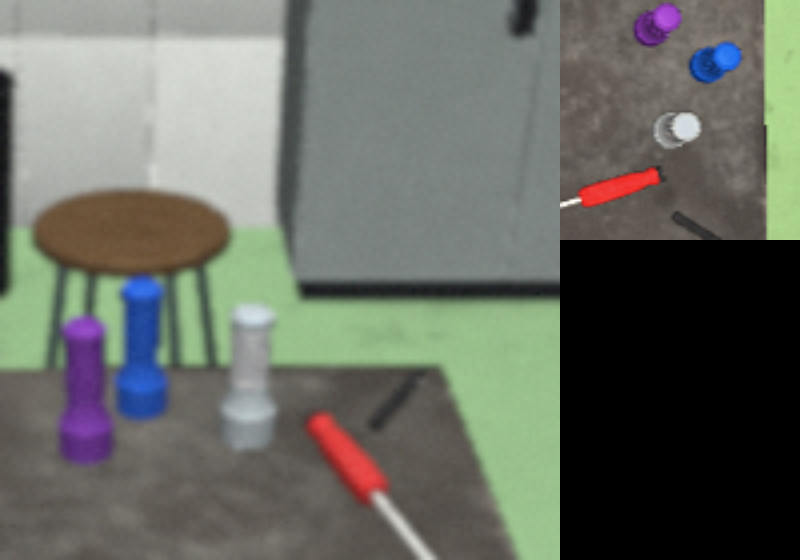

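The picture shows the scene unchanged, because the move was refused. It may need all five numbers in every row, so I'll send them all.

Call:
jog_arm --motion '[{"x": 45,"y": -9,"z": 0,"spin": 0,"fingers": -1},{"x": 95,"y": -19,"z": 0,"spin": 0,"fingers": -1},{"x": 145,"y": -29,"z": 0,"spin": 0,"fingers": -1},{"x": 195,"y": -38,"z": 0,"spin": 0,"fingers": -1},{"x": 240,"y": -47,"z": 0,"spin": 0,"fingers": -1},{"x": 280,"y": -55,"z": 0,"spin": 0,"fingers": -1},{"x": 297,"y": -58,"z": 20,"spin": 0,"fingers": -1},{"x": 297,"y": -58,"z": 50,"spin": 0,"fingers": -1}]'

```text
clock: 1.4
eef_pos: [0.456, -0.2779, 0.1816]
tool_rot: [0.977, 0.214, 0.001, 0.001]
ft_force: [-0.6, -0.8, 0.3]
grip_width: 0.0856
grasp_force: 0.0
```

```bash
python3 - <<'E'
from h import *
b=snap('side');a=snap('top')
o=readout.get_obs();p=o['eef_pos']
print(p,proj(b,p),proj(b,(p[0],p[1],.108)),proj(b,(p[0],p[1],.07)),proj(a,p))
I=cv2.resize(b['pixels'][60:200,210:350,::-1],(560,560))
cv2.imwrite('pics/g2.png',I)
E
```

```text
[ 0.45215971 -0.27678385  0.17804471] [284.2 113.7] [283.1 136.5] [282.5 148.1] [353.2 236.2]
```

View pics/g2.png

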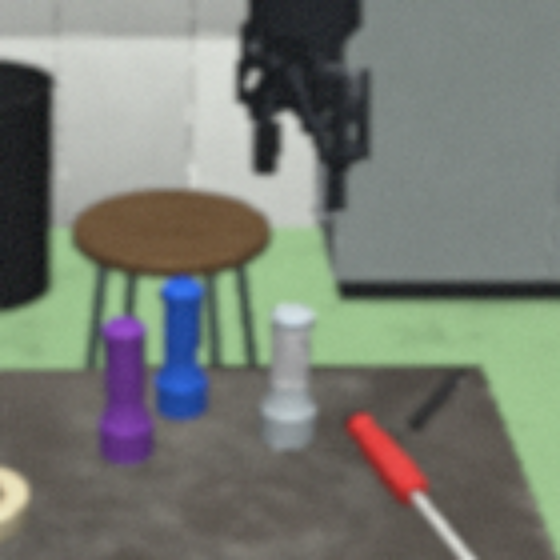

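The side view shows the open fingers (tips at about (265,170) and (335,205) in the crop) centred above the small punch, head at crop (293,312). Descending.

Call:
jog_arm --motion '[{"x": 0,"y": 0,"z": 30,"spin": 0,"fingers": -1},{"x": 0,"y": 0,"z": 60,"spin": 0,"fingers": -1},{"x": 0,"y": 0,"z": 90,"spin": 0,"fingers": -1},{"x": 0,"y": 0,"z": 115,"spin": 0,"fingers": -1},{"x": 0,"y": 0,"z": 130,"spin": 0,"fingers": -1},{"x": 0,"y": 0,"z": 130,"spin": 0,"fingers": -1}]'

```text
clock: 2.25
eef_pos: [0.4534, -0.2785, 0.051]
tool_rot: [0.977, 0.213, -0.001, -0.0]
ft_force: [0.5, -0.6, 0.4]
grip_width: 0.0853
grasp_force: 0.0
```

Call:
jog_arm --motion '[{"x": 0,"y": 0,"z": 0,"spin": 0,"fingers": -0.4},{"x": 0,"y": 0,"z": 0,"spin": 0,"fingers": 0},{"x": 0,"y": 0,"z": 0,"spin": 0,"fingers": 0.3},{"x": 0,"y": 0,"z": 0,"spin": 0,"fingers": 0.6},{"x": 0,"y": 0,"z": 0,"spin": 0,"fingers": 1},{"x": 0,"y": 0,"z": 0,"spin": 0,"fingers": 1},{"x": 0,"y": 0,"z": 0,"spin": 0,"fingers": 1},{"x": 0,"y": 0,"z": 0,"spin": 0,"fingers": 1}]'

```text
clock: 3.25
eef_pos: [0.4544, -0.2787, 0.0523]
tool_rot: [0.977, 0.213, 0.001, 0.0]
ft_force: [-0.8, 1.4, 6.4]
grip_width: 0.0292
grasp_force: 59.4
```

Call:
jog_arm --motion '[{"x": 0,"y": 0,"z": -15,"spin": 0,"fingers": 1},{"x": 0,"y": 0,"z": -40,"spin": 0,"fingers": 1},{"x": 0,"y": 0,"z": -70,"spin": 0,"fingers": 1},{"x": 0,"y": 0,"z": -95,"spin": 0,"fingers": 1},{"x": 0,"y": 0,"z": -100,"spin": 0,"fingers": 1},{"x": 0,"y": 0,"z": -100,"spin": 0,"fingers": 1}]'

```text
clock: 4.0
eef_pos: [0.4535, -0.2783, 0.1509]
tool_rot: [0.977, 0.213, -0.0, -0.0]
ft_force: [-0.4, 0.2, -4.4]
grip_width: 0.0289
grasp_force: 59.7
```

```bash
python3 - <<'E'
from h import *
from scipy.spatial.transform import Rotation as R
b=snap('side')
o=readout.get_obs();p=o['eef_pos'];M=R.from_quat(o['tool_rot']).as_matrix()
print(p,o['ft_force'],o['ft_torque'],o['grip_width'],M.round(3))
d=np.array([.5236,.0495,0])-[p[0],p[1],0]; print('tool axes shift mm',(M.T@d*1000).round(1))
I=cv2.resize(b['pixels'][60:200,210:350,::-1],(560,560))
cv2.imwrite('pics/g3.png',I)
E
```

```text
[ 0.45311654 -0.27804549  0.1501699 ] [-0.75190783  0.23768935 -3.24516789] [ 0.03955184  0.04376171 -0.03718326] 0.028583740108899008 [[ 0.909  0.416 -0.002]
 [ 0.416 -0.909  0.001]
 [-0.001 -0.002 -1.   ]]
tool axes shift mm [ 2.003e+02 -2.686e+02  2.000e-01]
```

View pics/g3.png

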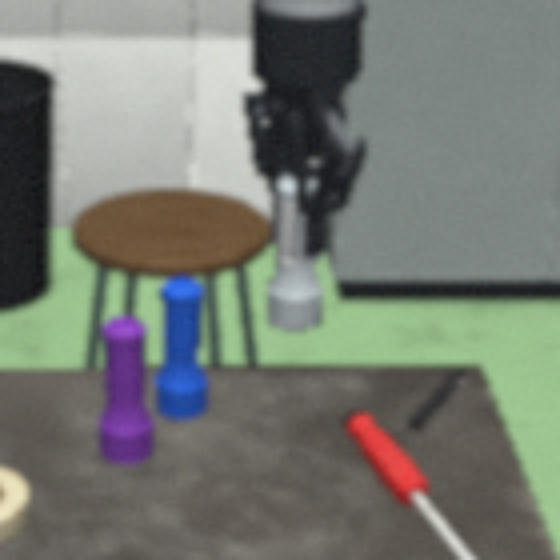

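The side view shows the punch hanging upright in the gripper, nose at crop (295,300). Carrying it over the housing.

Call:
jog_arm --motion '[{"x": 20,"y": -27,"z": 0,"spin": 0,"fingers": 1},{"x": 50,"y": -67,"z": 0,"spin": 0,"fingers": 1},{"x": 82,"y": -110,"z": 0,"spin": 0,"fingers": 1},{"x": 114,"y": -153,"z": 0,"spin": 0,"fingers": 1},{"x": 146,"y": -196,"z": 0,"spin": 0,"fingers": 1},{"x": 174,"y": -234,"z": 0,"spin": 0,"fingers": 1},{"x": 193,"y": -259,"z": 0,"spin": 0,"fingers": 1},{"x": 200,"y": -269,"z": 0,"spin": 0,"fingers": 1}]'

```text
clock: 5.05
eef_pos: [0.5231, 0.051, 0.1497]
tool_rot: [0.977, 0.214, -0.001, -0.0]
ft_force: [-0.2, 0.0, -4.5]
grip_width: 0.0287
grasp_force: 60.2
```

Call:
jog_arm --motion '[{"x": 0,"y": 0,"z": 10,"spin": 0,"fingers": 1},{"x": 0,"y": 0,"z": 20,"spin": 0,"fingers": 1},{"x": 0,"y": 0,"z": 25,"spin": 0,"fingers": 1},{"x": 0,"y": 0,"z": 25,"spin": 0,"fingers": 1}]'

```text
clock: 5.55
eef_pos: [0.5233, 0.0484, 0.1255]
tool_rot: [0.977, 0.212, -0.001, -0.0]
ft_force: [-0.4, 0.3, -4.4]
grip_width: 0.029
grasp_force: 60.1
```

```bash
python3 - <<'E'
from h import *
a=snap('top');b=snap('side')
o=readout.get_obs();p=o['eef_pos']
print(p,o['ft_force'],o['ft_torque'],o['grip_width'],proj(b,(p[0],p[1],.075)))
C=np.zeros((560,800,3),np.uint8)
C[:,:560]=cv2.resize(b['pixels'][165:265,210:310,::-1],(560,560),interpolation=cv2.INTER_CUBIC)
C[:240,560:]=cv2.resize(a['pixels'][170:250,190:270,::-1],(240,240))
cv2.imwrite('pics/g4.png',C)
E
```

```text
[0.52406151 0.04878611 0.12645564] [ 1.02669755  0.30720307 -4.20828023] [-0.01460959 -0.00569691  0.04168515] 0.028751403739145604 [261.9 211.3]
```

View pics/g4.png

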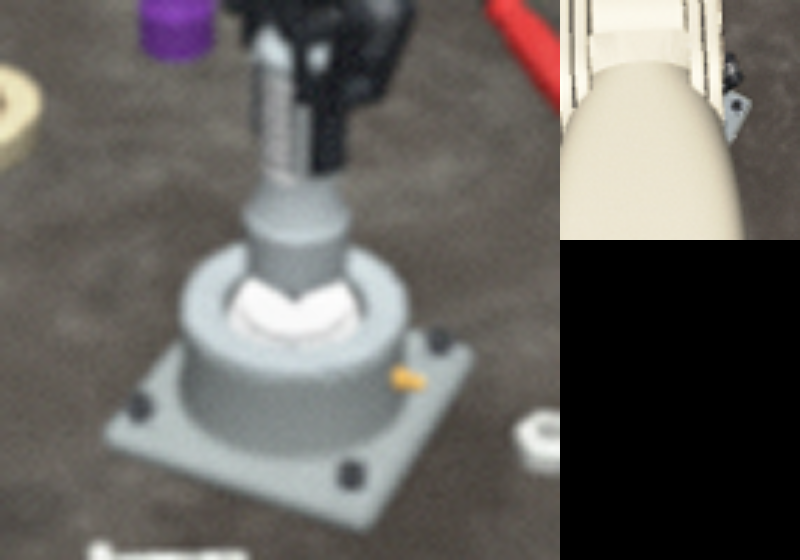

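```bash
python3 - <<'E'
from h import *
b=snap('side')
for y in(.0495,.0535):
  print(y,'nose front',proj(b,(.5236,y+.021,.0745)),'obs 217.7; rim front',proj(b,(.5236,y+.046,.058)),'obs 230.7; rim back',proj(b,(.5236,y-.046,.058)))
E
```

```text
0.0495 nose front [262.4 217.3] obs 217.7; rim front [262.6 230.2] obs 230.7; rim back [261.4 205.8]
0.0535 nose front [262.4 218.3] obs 217.7; rim front [262.7 231.4] obs 230.7; rim back [261.4 206.8]
```

Call:
jog_arm --motion '[{"x": 1,"y": 0,"z": 3,"spin": 0,"fingers": 1},{"x": 1,"y": 0,"z": 6,"spin": 0,"fingers": 1},{"x": 1,"y": 0,"z": 9,"spin": 0,"fingers": 1},{"x": 1,"y": 0,"z": 11,"spin": 0,"fingers": 1},{"x": 1,"y": 0,"z": 13,"spin": 0,"fingers": 1},{"x": 1,"y": 0,"z": 15,"spin": 0,"fingers": 1},{"x": 1,"y": 0,"z": 16,"spin": 0,"fingers": 1},{"x": 1,"y": 0,"z": 17,"spin": 0,"fingers": 1}]'

```text
clock: 6.7
eef_pos: [0.5252, 0.0498, 0.1098]
tool_rot: [0.977, 0.213, 0.001, 0.0]
ft_force: [0.0, 0.4, -1.3]
grip_width: 0.0288
grasp_force: 60.4
```

Call:
jog_arm --motion '[{"x": 0,"y": 0,"z": 1,"spin": 0,"fingers": 1},{"x": 0,"y": 0,"z": 2,"spin": 0,"fingers": 1}]'

```text
clock: 6.95
eef_pos: [0.5247, 0.0497, 0.1071]
tool_rot: [0.977, 0.213, -0.0, -0.0]
ft_force: [-1.0, -0.7, -3.9]
grip_width: 0.029
grasp_force: 60.2
```

Call:
jog_arm --motion '[{"x": 0,"y": 0,"z": 1,"spin": 0,"fingers": 1},{"x": 0,"y": 0,"z": 2,"spin": 0,"fingers": 1}]'

```text
clock: 7.2
eef_pos: [0.5246, 0.0497, 0.1051]
tool_rot: [0.977, 0.213, -0.0, -0.0]
ft_force: [-0.8, 0.8, -1.4]
grip_width: 0.0287
grasp_force: 60.4
```

Call:
jog_arm --motion '[{"x": 0,"y": 0,"z": 1,"spin": 0,"fingers": 1},{"x": 0,"y": 0,"z": 2,"spin": 0,"fingers": 1}]'

```text
clock: 7.45
eef_pos: [0.525, 0.0499, 0.1043]
tool_rot: [0.977, 0.213, 0.0, -0.0]
ft_force: [-2.5, 0.5, 5.8]
grip_width: 0.0286
grasp_force: 61.0
```

Call:
jog_arm --motion '[{"x": 0,"y": 0,"z": 1,"spin": 0,"fingers": 1}]'

```text
clock: 7.58
eef_pos: [0.5252, 0.0498, 0.1035]
tool_rot: [0.977, 0.213, 0.001, 0.0]
ft_force: [-2.7, 0.1, 4.8]
grip_width: 0.0287
grasp_force: 60.9
```

Call:
jog_arm --motion '[{"x": 0,"y": 0,"z": 1,"spin": 0,"fingers": 1}]'

```text
clock: 7.7
eef_pos: [0.5252, 0.0497, 0.1018]
tool_rot: [0.977, 0.213, 0.001, 0.0]
ft_force: [-0.9, -0.2, -2.2]
grip_width: 0.029
grasp_force: 60.3
```

Call:
jog_arm --motion '[{"x": 0,"y": 0,"z": 1,"spin": 0,"fingers": 1}]'

```text
clock: 7.82
eef_pos: [0.5249, 0.0497, 0.0999]
tool_rot: [0.977, 0.213, -0.0, 0.0]
ft_force: [0.5, -0.6, -4.8]
grip_width: 0.0284
grasp_force: 60.2
```

Call:
jog_arm --motion '[{"x": 0,"y": 0,"z": 1,"spin": 0,"fingers": 1}]'

```text
clock: 7.95
eef_pos: [0.5246, 0.0497, 0.0986]
tool_rot: [0.977, 0.213, -0.0, -0.0]
ft_force: [0.1, -0.3, -3.5]
grip_width: 0.0288
grasp_force: 60.2
```

Call:
jog_arm --motion '[{"x": 0,"y": 0,"z": 1,"spin": 0,"fingers": 1}]'

```text
clock: 8.07
eef_pos: [0.5246, 0.0497, 0.0977]
tool_rot: [0.977, 0.213, -0.0, -0.0]
ft_force: [-0.4, -0.3, -3.5]
grip_width: 0.0288
grasp_force: 60.2
```

Call:
jog_arm --motion '[{"x": 0,"y": 0,"z": 1,"spin": 0,"fingers": 1}]'

```text
clock: 8.2
eef_pos: [0.5247, 0.0497, 0.0973]
tool_rot: [0.977, 0.213, -0.0, -0.0]
ft_force: [-1.7, -0.1, 2.6]
grip_width: 0.0287
grasp_force: 60.5
```

Call:
jog_arm --motion '[{"x": 0,"y": 0,"z": 1,"spin": 0,"fingers": 1}]'

```text
clock: 8.32
eef_pos: [0.5249, 0.0497, 0.0973]
tool_rot: [0.977, 0.213, 0.0, -0.0]
ft_force: [-4.2, -0.3, 8.2]
grip_width: 0.0289
grasp_force: 61.1
```

Call:
jog_arm --motion '[{"x": 0,"y": 0,"z": 1,"spin": 0,"fingers": 1}]'

```text
clock: 8.45
eef_pos: [0.5249, 0.0498, 0.0972]
tool_rot: [0.977, 0.213, 0.001, 0.0]
ft_force: [-5.8, 0.1, 14.2]
grip_width: 0.0286
grasp_force: 61.6
```

Call:
jog_arm --motion '[{"x": 0,"y": 0,"z": 0.5,"spin": 0,"fingers": 1}]'

```text
clock: 8.57
eef_pos: [0.525, 0.0498, 0.0972]
tool_rot: [0.977, 0.213, 0.001, 0.0]
ft_force: [-6.1, -0.2, 14.2]
grip_width: 0.029
grasp_force: 61.7
```

Call:
jog_arm --motion '[{"x": 0,"y": 0,"z": 0,"spin": 0,"fingers": 1}]'

```text
clock: 8.7
eef_pos: [0.5249, 0.0498, 0.0972]
tool_rot: [0.977, 0.213, 0.001, 0.0]
ft_force: [-5.5, -0.5, 11.1]
grip_width: 0.029
grasp_force: 61.6
```

Call:
jog_arm --motion '[{"x": 0,"y": 0,"z": 1,"spin": 0,"fingers": 1}]'

```text
clock: 8.82
eef_pos: [0.5251, 0.0498, 0.0972]
tool_rot: [0.977, 0.213, 0.001, 0.0]
ft_force: [-8.4, -0.5, 22.2]
grip_width: 0.029
grasp_force: 62.4
```

Call:
jog_arm --motion '[{"x": 0,"y": 0,"z": 0.5,"spin": 0,"fingers": 1}]'

```text
clock: 8.95
eef_pos: [0.5252, 0.0498, 0.0972]
tool_rot: [0.977, 0.213, 0.001, 0.0]
ft_force: [-9.8, -1.2, 23.1]
grip_width: 0.0287
grasp_force: 62.4
```

Call:
jog_arm --motion '[{"x": -0.5,"y": 0,"z": -0.5,"spin": 0,"fingers": 1},{"x": -0.5,"y": 0,"z": -0.5,"spin": 0,"fingers": 1}]'

```text
clock: 9.2
eef_pos: [0.525, 0.0497, 0.0972]
tool_rot: [0.977, 0.213, 0.002, -0.0]
ft_force: [-6.9, -1.1, 16.9]
grip_width: 0.0292
grasp_force: 61.9
```

Call:
jog_arm --motion '[{"x": 0,"y": 0,"z": 0,"spin": 0,"fingers": 1},{"x": 0,"y": 0,"z": 0,"spin": 0,"fingers": 1}]'

```text
clock: 9.45
eef_pos: [0.525, 0.0497, 0.0972]
tool_rot: [0.977, 0.213, 0.002, -0.0]
ft_force: [-6.7, -0.5, 16.6]
grip_width: 0.0291
grasp_force: 61.9
```

Call:
jog_arm --motion '[{"x": 0,"y": 0,"z": 0.2,"spin": 0,"fingers": 1},{"x": 0,"y": 0,"z": 0.2,"spin": 0,"fingers": 1},{"x": 0,"y": 0,"z": 0.2,"spin": 0,"fingers": 1},{"x": 0,"y": 0,"z": 0.2,"spin": 0,"fingers": 1}]'

```text
clock: 9.95
eef_pos: [0.525, 0.0498, 0.0972]
tool_rot: [0.977, 0.213, 0.002, -0.0]
ft_force: [-6.9, -0.5, 18.8]
grip_width: 0.0288
grasp_force: 62.0
```

Call:
jog_arm --motion '[{"x": 0,"y": 0,"z": -3,"spin": 0,"fingers": 1},{"x": 0,"y": 0,"z": -8,"spin": 0,"fingers": 1},{"x": 0,"y": 0,"z": -20,"spin": 0,"fingers": 1},{"x": 0,"y": 0,"z": -40,"spin": 0,"fingers": 1},{"x": 0,"y": 0,"z": -60,"spin": 0,"fingers": 1},{"x": 0,"y": 0,"z": -60,"spin": 0,"fingers": 1}]'

```text
clock: 10.7
eef_pos: [0.5261, 0.0497, 0.1555]
tool_rot: [0.977, 0.213, 0.002, 0.0]
ft_force: [0.9, 0.7, -4.5]
grip_width: 0.0288
grasp_force: 60.2
```

```bash
python3 - <<'E'
from h import *
from scipy.spatial.transform import Rotation as R
b=snap('side')
o=readout.get_obs();p=o['eef_pos'];M=R.from_quat(o['tool_rot']).as_matrix()
print(p,o['ft_force'],o['ft_torque'],o['grip_width'],M.round(3))
d=np.array([.454,-.20,0])-[p[0],p[1],0]; print('tool axes shift mm',(M.T@d*1000).round(1))
cv2.imwrite('pics/g5.png',cv2.resize(b['pixels'][135:265,195:325,::-1],(585,585),interpolation=cv2.INTER_CUBIC))
E
```

```text
[0.52508552 0.04953047 0.1541801 ] [-0.24041722  0.14687144 -4.65326289] [ 0.00176734 -0.008725   -0.00289697] 0.028784613281363326 [[ 0.909  0.416  0.002]
 [ 0.416 -0.909  0.   ]
 [ 0.002  0.001 -1.   ]]
tool axes shift mm [-168.4  197.4   -0.2]
```

View pics/g5.png

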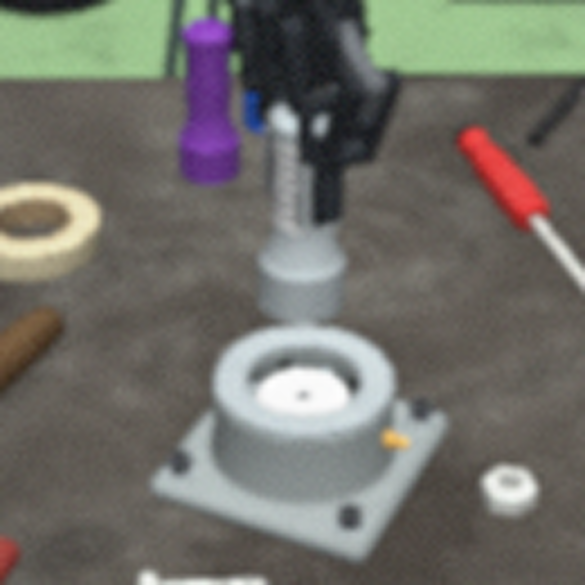

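The cover lies level, deep in the bore (crop (303,393)), and the punch hangs upright above it at (302,280). I'll set it down on the free bench at about (0.46, −0.20).

Call:
jog_arm --motion '[{"x": -14,"y": 17,"z": 0,"spin": 0,"fingers": 1},{"x": -40,"y": 49,"z": 0,"spin": 0,"fingers": 1},{"x": -68,"y": 84,"z": 0,"spin": 0,"fingers": 1},{"x": -96,"y": 119,"z": 0,"spin": 0,"fingers": 1},{"x": -124,"y": 153,"z": 0,"spin": 0,"fingers": 1},{"x": -148,"y": 182,"z": 0,"spin": 0,"fingers": 1},{"x": -160,"y": 197,"z": 0,"spin": 0,"fingers": 1},{"x": -160,"y": 197,"z": 10,"spin": 0,"fingers": 1}]'

```text
clock: 11.75
eef_pos: [0.4604, -0.1975, 0.1429]
tool_rot: [0.977, 0.211, 0.0, 0.0]
ft_force: [0.1, 1.3, -4.1]
grip_width: 0.0286
grasp_force: 60.2
```

Call:
jog_arm --motion '[{"x": 0,"y": 0,"z": 20,"spin": 0,"fingers": 1},{"x": 0,"y": 0,"z": 45,"spin": 0,"fingers": 1},{"x": 0,"y": 0,"z": 65,"spin": 0,"fingers": 1},{"x": 0,"y": 0,"z": 80,"spin": 0,"fingers": 1},{"x": 0,"y": 0,"z": 86,"spin": 0,"fingers": 1},{"x": 0,"y": 0,"z": 88,"spin": 0,"fingers": 1}]'

```text
clock: 12.5
eef_pos: [0.4609, -0.1959, 0.0554]
tool_rot: [0.977, 0.213, -0.0, -0.0]
ft_force: [-1.1, -0.1, -4.0]
grip_width: 0.0284
grasp_force: 60.2
```

Call:
jog_arm --motion '[{"x": 0,"y": 0,"z": 1,"spin": 0,"fingers": 1},{"x": 0,"y": 0,"z": 2,"spin": 0,"fingers": 1}]'

```text
clock: 12.75
eef_pos: [0.4613, -0.1965, 0.0542]
tool_rot: [0.977, 0.213, 0.001, 0.0]
ft_force: [0.2, -0.2, -4.8]
grip_width: 0.0287
grasp_force: 60.2
```

Call:
jog_arm --motion '[{"x": 0,"y": 0,"z": 1,"spin": 0,"fingers": 1},{"x": 0,"y": 0,"z": 1.5,"spin": 0,"fingers": 1}]'

```text
clock: 13.0
eef_pos: [0.4609, -0.1963, 0.0523]
tool_rot: [0.977, 0.213, 0.0, 0.0]
ft_force: [-0.7, 0.7, 0.3]
grip_width: 0.0286
grasp_force: 60.5
```

Call:
jog_arm --motion '[{"x": 0,"y": 0,"z": 0.7,"spin": 0,"fingers": 1},{"x": 0,"y": 0,"z": 1,"spin": 0,"fingers": 1}]'

```text
clock: 13.25
eef_pos: [0.461, -0.1962, 0.0522]
tool_rot: [0.977, 0.213, 0.0, 0.0]
ft_force: [-2.2, 2.0, 6.1]
grip_width: 0.0286
grasp_force: 61.1
```

Standing on the bench, so I'll release slowly and then retreat upward.

Call:
jog_arm --motion '[{"x": 0,"y": 0,"z": -1,"spin": 0,"fingers": 0.6},{"x": 0,"y": 0,"z": -1,"spin": 0,"fingers": 0.3},{"x": 0,"y": 0,"z": -1,"spin": 0,"fingers": 0.1},{"x": 0,"y": 0,"z": -1,"spin": 0,"fingers": -0.2},{"x": 0,"y": 0,"z": -1,"spin": 0,"fingers": -0.6},{"x": 0,"y": 0,"z": -1,"spin": 0,"fingers": -1},{"x": 0,"y": 0,"z": -1,"spin": 0,"fingers": -1},{"x": 0,"y": 0,"z": -1,"spin": 0,"fingers": -1}]'

```text
clock: 14.25
eef_pos: [0.4608, -0.1962, 0.0521]
tool_rot: [0.977, 0.213, 0.0, 0.0]
ft_force: [-0.5, 0.4, 0.4]
grip_width: 0.0855
grasp_force: 0.0
```

Call:
jog_arm --motion '[{"x": 0,"y": 0,"z": -15,"spin": 0,"fingers": -1},{"x": 0,"y": 0,"z": -40,"spin": 0,"fingers": -1},{"x": 0,"y": 0,"z": -70,"spin": 0,"fingers": -1},{"x": 0,"y": 0,"z": -100,"spin": 0,"fingers": -1},{"x": 0,"y": 0,"z": -130,"spin": 0,"fingers": -1},{"x": 0,"y": 0,"z": -150,"spin": 0,"fingers": -1},{"x": 0,"y": 0,"z": -150,"spin": 0,"fingers": -1},{"x": 0,"y": 0,"z": -150,"spin": 0,"fingers": -1}]'

```text
clock: 15.25
eef_pos: [0.4604, -0.196, 0.2018]
tool_rot: [0.977, 0.213, -0.0, -0.0]
ft_force: [0.2, -0.3, -1.2]
grip_width: 0.0853
grasp_force: 0.0
```

```bash
python3 - <<'E'
from h import *
b=snap('side')
o=readout.get_obs();print(o['eef_pos'],o['grip_width'])
cv2.imwrite('pics/g6.png',cv2.resize(b['pixels'][115:265,195:345,::-1],(600,600),interpolation=cv2.INTER_CUBIC))
E
```

```text
[ 0.46011457 -0.19587998  0.20125254] 0.08559446688099082
```

View pics/g6.png

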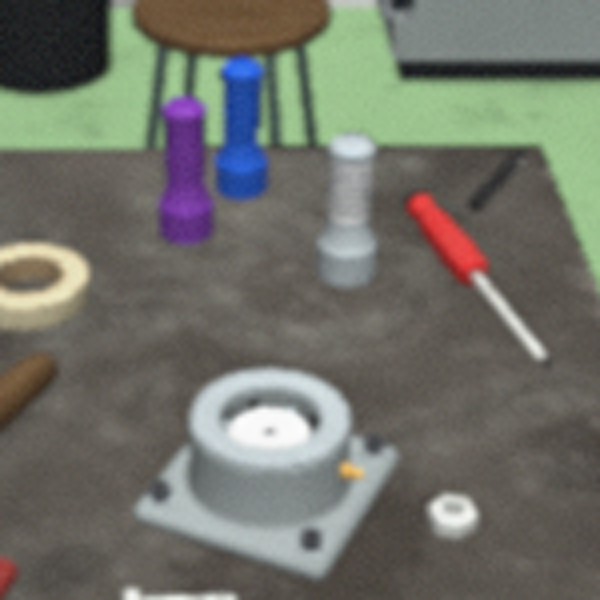

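The punch stands upright and free at crop (350,210). The cover is down in the bore at (268,430), and everything else is where it was.

```bash
python3 -c "
from workcell import bot
print(bot.job_done())"
```

```text
the job is handed in; nothing more can be done
None
```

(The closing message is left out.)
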